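# Put the cheese under pressure with the press's removable crank

### The job

Put the cheese mould in the small press under pressure: set the loose crank's socket fully down on the square end of the press spindle, wind it clockwise until the red band on the pressure foot's stem has gone up into its sleeve, but stop well before the spring is driven solid. Then lift the crank off and stand it upright on its hub on the chopping board, without letting it fall, so that the press can be left to itself. Leave the mould where it is under the foot and do not disturb the other things on the worktop.

Things in the scene. Friction and masses are not known exactly. Their poses are not given: they have to be found in the camera images.
- press: Small table-top cheese press, fixed to the worktop: steel base plate 150x180 mm, two upright posts, white crosshead (44x168 mm, top 188 mm above the worktop) with the posts' domed nuts at y = +-66 mm (up to 198 mm). Origin at the centre of its underside, z up; the vertical spindle is its z axis. Under the crosshead a white yoke on the posts carries the sprung foot.
- spindle_seat (a point): Fixed point on the spindle axis, on top of the press's brass collar (42 mm wide), 194 mm above the worktop; its axes do not turn with the spindle. From here the spindle's square end, 14 mm across flats, rises 22 mm (its last 4 mm bevelled to 10 mm across flats), then a cone-shaped tip 5 mm more (10 mm wide at its foot, 5 mm at its top). The crank's hub rests on this collar when fully down.
- spindle_square (a point): Fixed point on the spindle axis at the top of the square, 22 mm above spindle_seat. The square's angle differs each time and is not measured (these axes do not turn with it): with the hub resting on its bevel, turn the crank until it drops. It enters within about 8 degrees of each quarter turn, if centred within 1 mm. Up to about 10 N of downward load, the spindle stays put meanwhile.
- press_screw (a point): Fixed point on the spindle axis, 177 mm up, inside the crosshead. Turned clockwise seen from above, the spindle (which does not rise or sink) drives yoke and foot down 12 mm a turn, at first through 4 to 10 mm of free gap above the mould. Turning takes 0.2 N m idle, about 0.4 N m at full spring load; the screw stays where it is left. Anticlockwise raises the foot.
- foot (a joint): How far the spring of the pressure foot (64 mm steel disc) is compressed, in m: 0 with the foot hanging free, growing as the foot is pushed up into the yoke's dark sleeve. The red band on the stem has wholly gone into the sleeve at 0.007; the spring is solid at 0.015. Stiffness 7 N per mm.
- mould: White perforated cheese mould, 95 mm wide, with a pale wooden follower (80 mm wide) on top, 60 mm tall, standing loose on the press's base under the foot. Origin at the centre of its underside.
- crank_hub (a point): Centre of the loose crank's hub, 25 mm above its underside: dark steel, 36x36 mm square, 50 mm tall, standing upright. x points along the crank arm to the knob, z up. The arm (18 mm wide) leaves the hub at +x, 36 to 46 mm above the underside, so take the hub by its faces at y = +-18 mm. Whole crank about 0.5 kg, centre of mass within 10 mm of the hub's axis.
- crank_socket (a point): Centre of the crank hub's underside, mouth of its square socket: 16 mm across flats, sides parallel to the hub's, 32 mm deep, open below. Axes as crank_hub.
- crank_knob (a point): Centre of the black knob that stands upright on the far end of the crank arm, 85 mm from the hub's axis and 43 mm above crank_hub. It is 26 mm in diameter, 41 mm tall, and spins freely on its own upright pin, so that it can be held without turning the hand while it goes round.
- board: Beech chopping board 200x300x21 mm lying loose on the hob, 0.84 kg. Origin at the centre of its underside; x along its 200 mm side, y along its 300 mm side.
- oil_bottle: Bystander: tall glass oil bottle with a gold cap, 61 mm wide, 268 mm tall; origin at the centre of its underside.
- pepper_mill: Bystander: dark wooden pepper mill, 58 mm wide, 170 mm tall; origin at the centre of its underside.
- salt_shaker: Bystander: grey and clear salt shaker, 44 mm wide, 90 mm tall; origin at the centre of its underside.
- mug: Bystander: blue banded mug, 83 mm wide, 94 mm tall; origin at the centre of its underside.
- jam_jar: Bystander: jam jar with a yellow lid, 71 mm wide, 110 mm tall; origin at the centre of its underside.
- egg_timer: Bystander: red wind-up egg timer, 58 mm wide, 52 mm tall; origin at the centre of its underside.
- tin: Bystander: blue and white food tin, 75 mm wide, 110 mm tall; origin at the centre of its underside.
- lemon: Bystander: lemon, 78x55x56 mm; origin at the centre of its underside.

How it is judged:
By the outcome, as a careful person would: the job done as asked, in the order asked, and still so for the second after the job is handed in, with the robot touching nothing.
It also fails if it takes over 72 s, if anything falls off the work surface, if the arm or the gripper's body presses on something with over 40 N, if the wrist force passes 120 N, or if a joint passes its speed limit or range.

### The arm

A 6-joint arm with a two-finger parallel gripper is mounted at the origin on a cart in front of the work surface, level with it; the furniture and walls round the work are solid. World frame = base frame: x ahead of the robot, y to its left, z up, the work surface at z = 0. Lengths are in m, angles in rad, forces in N, time in s.
With the tool pointing down it reaches from about 0.25 to 0.725 m from the base axis. Payload 4 kg.
Tool frame: the origin (TCP) lies on the centre line of the jaws, within the pads' length; the fingertips stand 22 mm ahead of it and the grasp point (between the pads) lies 3 mm ahead of it; z points along the fingers, y is the line along which they close (so a half turn about z gives the same grasp; the last joint's range is limited). The gripper opens to 85 mm and grips with 20 to 120 N. Pads are 22 mm wide; open, the fingers measure 114 mm over their backs; the gripper's body (76 mm by 85 mm) begins 54 mm behind the grasp point. The pads swing forward as they close: fully open they stand 13 mm farther back than shut.
Start: joints at [-1.284, 0.241, 0.005, 1.335, 0, 1.571], TCP at [0.141, -0.48, 0.253] pointing down, gripper open.
Joint ranges: [-2.72, 2.72], [-1.05, 1.87], [-1.09, 1.28], [-1.99, 2.15], [-1.42, 1.44], [-3.14, 3.14]. Speed limits (rad/s): [2.79, 2.79, 3.14, 3.14, 3.14, 3.14].

### API

Orientations are given as a unit quaternion [w, x, y, z].
In Python, from cell import sense, optics, ticket gives the robot as it stands. The module is installed in compiled form; this text tells all that it offers.
- The arm moves only by the tool arm_command, never from a script. Its argument "commands" is text: rows parted by semicolons, each of 7 numbers parted by spaces: the turn, a rotation vector about the tool's x, y, z in degrees, then the shift along the tool's x, y, z in mm, then the finger opening in mm, from 0 to 85.4. A call has 1 to 5 rows; each row shifts and turns the commanded pose from where the row before left it, along the tool's axes as they then stand; what a row does not reach is not made up. A row lasts 1/12 s, in which the tool goes at most 41.7 mm and 7.16 degrees, less where a joint would pass 70% of its speed; a pose out of reach is approached as far as the arm can. A call with a gripper value outside its range is refused whole. The fingers move at their own pace and stop on an object; "grip_force" is the grip in N (left out, the last holds). Time passes only in rows, so rows that do not move let the fingers close. It gives the time, the measured TCP pose, the force, the opening and the grip force at its end, in the units of the state.
- sense(): the state, without advancing time (a new reading comes with each control period).
- optics.camera(name): name is "scene" or "top"; returns a dict with "frame" (400x640x3 uint8, red, green, blue), "fx", "fy", "cx", "cy" (pixels), "position" and "attitude" of the camera in the world. Camera axes: x right, y down, z forward; pixel columns grow to the right and rows downward; lengths in m; the calibration is good to about 2 mm. A picture is of the moment at which its call begins. There is no depth.
- ticket.sign_off(): hands the job in; it is judged then, once.
The state is a dict: "time_s": time; "qpos": joint angles; "qvel": joint speeds; "joint_torque": joint torques, N m; "tool_pos": TCP position; "tcp_rot": TCP orientation; "contact_force": force on the tool from outside, world axes, zero at the start; "wrist_torque": the same for the moment, N m; "width": finger opening in m; "gripper_force": force on a finger pad.
Only numpy, scipy, OpenCV 4.12 (cv2) and the standard library are available. Lean on these libraries where they do the work, as an engineer would, in place of code of your own. Each camera call takes 0.05 s, during which the arm holds its last target. There are 200 camera calls.

## Working session

There is one attempt and no reset: what is moved stays moved. The work goes in short steps, Python scripts to look and compute and a tool call to move; the robot and the scene stay as the last step left them, time stands still between calls to the robot, and variables do not carry over. Pictures are saved under pics/ and viewed, at most 10 in all, crops included, and the job is handed in when it is done.

Besides the shell and the picture viewer there is one more tool, called as name(argument=value, ...) on one line, values as JSON. arm_command: Moves the arm, as the interface text tells. Its arguments: {"type":"object","properties":{"commands":{"type":"string"},"grip_force":{"type":"number"}},"required":["commands"]}

```bash
mkdir -p pics
cat > h.py <<'E'
import numpy as np, cv2
from scipy.spatial.transform import Rotation as R
from cell import sense, optics, ticket
def q2R(q): return R.from_quat([q[1],q[2],q[3],q[0]]).as_matrix()
def cam(n):
    c=optics.camera(n); a=np.array(c["attitude"]); c["R"]=q2R(a) if a.size==4 else a.reshape(3,3); c["p"]=np.array(c["position"]); return c
def back(c,u,v,z):
    d=c["R"]@np.array([(u-c["cx"])/c["fx"],(v-c["cy"])/c["fy"],1]); return c["p"]+d*(z-c["p"][2])/d[2]
def proj(c,P):
    q=c["R"].T@(np.array(P)-c["p"]); return c["cx"]+c["fx"]*q[0]/q[2], c["cy"]+c["fy"]*q[1]/q[2]
def save(n,f): cv2.imwrite("pics/"+n,cv2.cvtColor(f,cv2.COLOR_RGB2BGR))
E
python3 - <<'E'
from h import *
import pickle
for n in("scene","top"):
    c=cam(n); save(n+"0.png",c["frame"]); pickle.dump(c,open(n+"0.pkl","wb")); print(n,c["fx"],c["cx"],c["cy"],c["p"],c["R"].round(3).tolist(),c["attitude"])
print(sense())
E
```

```text
scene 373.10415018526714 322.9841673038795 203.95299318907013 [0.19279742 0.85032825 0.79391021] [[-0.854, -0.333, 0.4], [-0.52, 0.539, -0.663], [0.005, -0.774, -0.633]] [ 0.11339638 -0.24507001  0.86971807 -0.41312521]
top 494.12800352849314 325.04088777593677 194.84836348237627 [0.40210309 0.14678031 1.31699876] [[-0.014, -0.985, 0.169], [-1.0, 0.013, -0.006], [0.004, -0.169, -0.986]] [ 0.05837823 -0.69985459  0.70921003 -0.06177919]
{'time_s': 0.1, 'qpos': array([-1.28399797e+00,  2.41295643e-01,  3.85331821e-03,  1.33523978e+00,
        1.28738504e-05,  1.57082158e+00]), 'qvel': array([ 1.66492495e-03,  2.39641909e-05,  3.54387498e-03, -7.88736235e-04,
       -1.34426399e-03,  3.59526490e-05]), 'joint_torque': array([ 5.59982400e-04, -3.73137581e+01,  2.53010416e+01,  1.08833757e-02,
        2.70852132e-05,  3.66211168e-06]), 'tool_pos': array([ 0.14129137, -0.47905569,  0.2525208 ]), 'tcp_rot': array([-9.34130641e-04,  9.89737310e-01,  1.42895656e-01, -1.28387715e-04]), 'contact_force': array([-0.48447412,  0.2596791 ,  0.17361877]), 'wrist_torque': array([-0.02426968,  0.0914177 ,  0.07305451]), 'gripper_force': 0.0, 'width': 0.08536466164676616}
```

View pics/scene0.png

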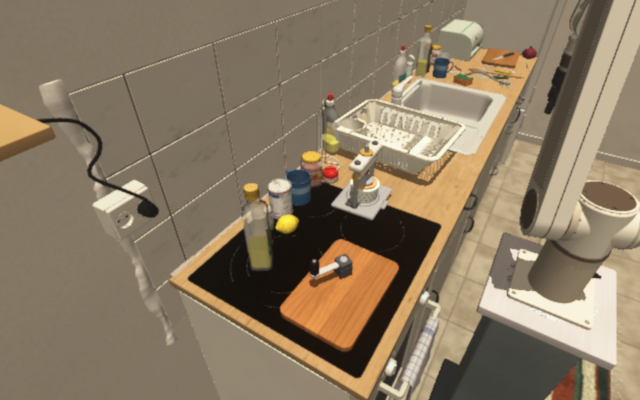

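View pics/top0.png

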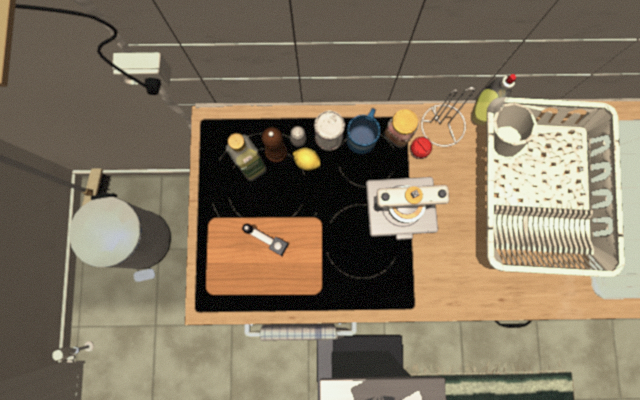

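The overview shows the crank on the board: hub at about (281,247) and knob at (248,229) in the top view. The press spindle is at about (414,194) there. I'll zoom in on both.

Run:
```python
from h import *
import pickle
t=pickle.load(open("top0.pkl","rb"));s=pickle.load(open("scene0.pkl","rb"))
z=lambda f,x,y,w,h,k:cv2.resize(f[y:y+h,x:x+w],None,fx=k,fy=k,interpolation=cv2.INTER_CUBIC)
a=z(t["frame"],235,215,66,50,6);b=z(t["frame"],360,165,100,75,4)
c=z(s["frame"],300,240,66,50,6);d=z(s["frame"],325,135,75,85,5)
C=np.zeros((600,800,3),np.uint8)
for im,(x,y) in((a,(0,0)),(b,(400,0)),(d,(400,300))):
    im=im[:600-y,:800-x];C[y:y+im.shape[0],x:x+im.shape[1]]=im
C[300:600,0:396]=c
save("z0.png",C)
```

```text
(no output)
```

View pics/z0.png

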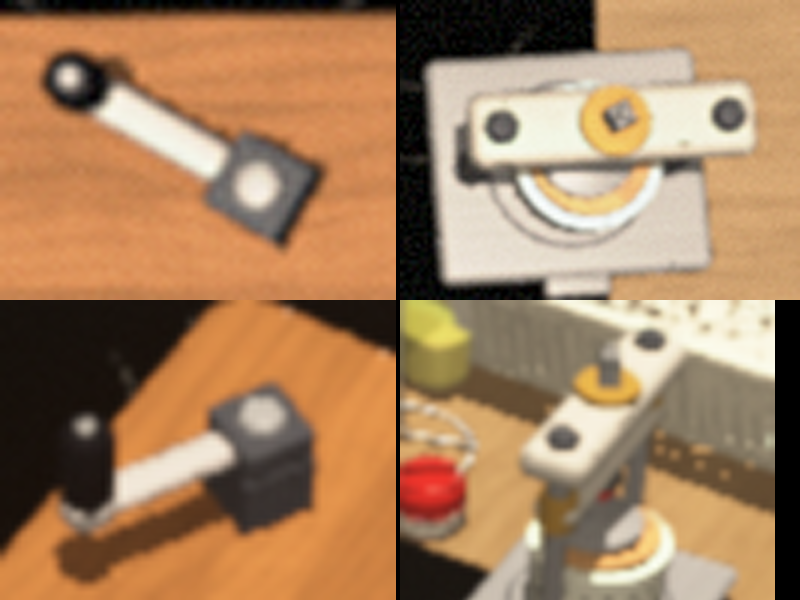

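```bash
cat >> h.py <<'E'
def tri(c1,p1,c2,p2):
    A=[];b=[]
    for c,(u,v) in((c1,p1),(c2,p2)):
        d=c["R"]@np.array([(u-c["cx"])/c["fx"],(v-c["cy"])/c["fy"],1]);d/=np.linalg.norm(d);M=np.eye(3)-np.outer(d,d);A.append(M);b.append(M@c["p"])
    return np.linalg.solve(sum(A),sum(b))
E
python3 - <<'E'
from h import *
import pickle
t=pickle.load(open("top0.pkl","rb"));s=pickle.load(open("scene0.pkl","rb"))
hub=back(t,277.6,245.6,.071);kn=back(t,246.2,227.4,.1095);col=back(t,413.4,194.6,.195)
n1=back(t,384.9,196.4,.197);n2=back(t,441.9,193.4,.197)
print("hub",hub,back(s,343.3,258.4,.071),tri(t,(277.6,245.6),s,(343.3,258.4)))
print("knob",kn,back(s,313.8,260.6,.1095)); d=kn-hub;print(np.linalg.norm(d[:2]),np.degrees(np.arctan2(d[1],d[0])))
print("col",col,back(s,366,151.4,.195),tri(t,(413.4,194.6),s,(366,151.4)))
print("nuts",n1,n2,(n1+n2)/2,np.linalg.norm(n1-n2)); d=n1-n2;print(np.degrees(np.arctan2(d[1],d[0])))
# nuts scene
print(back(s,325+162/5,135+138/5,.197),back(s,325+250/5,135+40/5,.197))
# square
g=t["frame"][185:200,405:424].mean(2).astype(int);print(g)
for nm,u,v in(("bottle",238,142),("mill",270,134),("tin",328,122),("lemon",307,159),("mug",363,127),("jar",404,117)): print(nm,back(t,u,v,.1)[:2])
for u,v in((207,219),(321,217),(323,293),(208,295)): print(back(t,u,v,.021)[:2])
S=sense();print(q2R(S["tcp_rot"]).round(3))
E
```

```text
hub [0.48824791 0.26028489 0.071     ] [0.48820406 0.25624863 0.071     ] [0.48729914 0.25967062 0.07492908]
knob [0.53108273 0.33380313 0.1095    ] [0.5304076  0.33200105 0.1095    ]
0.08508673672201017 59.77312478691328
col [ 0.59275758 -0.06367587  0.195     ] [ 0.5912075  -0.06394453  0.195     ] [ 0.59204391 -0.06394782  0.19489589]
nuts [0.58906929 0.00246209 0.197     ] [ 0.59436959 -0.12909896  0.197     ] [ 0.59171944 -0.06331844  0.197     ] 0.13166777709591648
92.30707240279321
[0.58350491 0.00878897 0.197     ] [ 0.5881806  -0.12163902  0.197     ]
[[212 221 221 214 210 206 202 195 197 196 197 198 196 193 198 199 197 185
  179]
 [212 218 216 200 196 197 193 186 186 190 185 185 183 183 189 189 194 190
  183]
 [202 201 195 187 181 185 183 176 177 176 177 176 182 185 190 201 205 205
  206]
 [204 197 182 178 177 181 176 176 175 174 169 171 171 176 195 211 222 224
  225]
 [219 201 175 172 178 175 176 173 173 171 163 159 160 171 180 198 219 232
  233]
 [218 192 174 175 178 180 176 172 167 155 156 156 160 171 174 184 208 226
  235]
 [201 180 177 180 177 174 164 158 156 149 146 1
[... 327 characters left out ...]
130 135 157 171 174 197
  219]
 [165 176 184 185 184 174 146  97  88 133 158 144 144 157 170 176 177 197
  223]
 [169 171 179 183 180 182 165 125  94 122 151 160 168 175 179 174 177 197
  224]
 [192 169 177 185 182 184 180 159 147 161 172 175 177 181 175 175 177 205
  228]
 [214 172 169 178 184 181 182 180 175 178 179 176 180 179 176 172 188 217
  237]]
bottle [0.75041454 0.35904562]
mill [0.77049908 0.27778512]
tin [0.80054181 0.12931209]
lemon [0.70375119 0.18386784]
mug [0.78610699 0.03990509]
jar [ 0.81149811 -0.06620445]
[0.56412793 0.45110061]
[0.56549109 0.15047758]
[0.36851187 0.14773515]
[0.36751422 0.44326288]
[[ 0.959  0.283 -0.001]
 [ 0.283 -0.959  0.002]
 [ 0.    -0.002 -1.   ]]
```

The top crop shows the hub's top centre at about (277.6,245.6), the knob at (246.2,227.4) and the spindle collar at (413.4,194.6). The square sits at roughly 33° (mod 90) in world yaw. That puts the hub at (0.488, 0.259) with its arm at 60°, and the spindle at (0.592, -0.0635). I'm moving over the hub now.

arm_command(commands="0 0 0 27 -30.5 0 85;0 0 0 27 -30.5 0 85;0 0 0 27 -30.5 0 85;0 0 0 27 -30.5 0 85;0 0 0 27 -30.5 0 85")

```text
time_s: 0.52
tool_pos: [0.2278, -0.2932, 0.2528]
tcp_rot: [-0.0, 0.99, 0.142, -0.0]
contact_force: [1.2, 0.9, -0.0]
width: 0.0852
gripper_force: 0.0
```

arm_command(commands="0 0 0 27 -30.5 0 85;0 0 0 27 -30.5 0 85;0 0 0 27 -30.5 0 85;0 0 0 27 -30.5 0 85;0 0 0 27 -30.5 0 85")

```text
time_s: 0.93
tool_pos: [0.3141, -0.1087, 0.2533]
tcp_rot: [0.0, 0.99, 0.143, 0.0]
contact_force: [1.8, -1.3, 0.1]
width: 0.0851
gripper_force: 0.0
```

arm_command(commands="0 0 0 27 -30.5 0 85;0 0 0 27 -30.5 0 85;0 0 0 27 -30.5 0 85;0 0 0 27 -30.5 0 85;0 0 0 27 -30.5 0 85")

```text
time_s: 1.35
tool_pos: [0.4005, 0.076, 0.2531]
tcp_rot: [0.0, 0.99, 0.143, -0.0]
contact_force: [1.3, -1.8, -0.0]
width: 0.0854
gripper_force: 0.0
```

arm_command(commands="0 0 0 27 -30.5 0 85;0 0 0 27 -30.5 0 85;0 0 0 27 -30.5 0 85;0 0 0 27 -30.5 0 85;0 0 0 27 -30.5 0 85")

```text
time_s: 1.77
tool_pos: [0.5022, 0.2072, 0.2545]
tcp_rot: [-0.022, 0.983, 0.183, -0.005]
contact_force: [0.0, -0.4, 0.3]
width: 0.0849
gripper_force: 0.0
```

arm_command(commands="0 0 -6.2 0 0 0 85;0 0 -6.2 0 0 0 85;0 0 -6.2 0 0 0 85;0 0 -6.2 0 0 0 85;0 0 -6.2 0 0 0 85")

```text
time_s: 2.18
tool_pos: [0.5014, 0.2058, 0.2544]
tcp_rot: [-0.023, 0.897, 0.441, 0.001]
contact_force: [0.7, -0.6, 0.1]
width: 0.0849
gripper_force: 0.0
```

arm_command(commands="0 0 -6.2 0 0 15 85;0 0 -6.2 0 0 15 85;0 0 0 0 0 5 85;0 0 0 0 0 0 85")

```text
time_s: 2.52
tool_pos: [0.4998, 0.2069, 0.2182]
tcp_rot: [-0.023, 0.847, 0.532, 0.002]
contact_force: [0.2, -0.3, -0.6]
width: 0.0847
gripper_force: 0.0
```

```bash
cat >> h.py <<'E'
def delta(P,yaw=None):
    """mm/deg move in tool axes to world TCP P with tool-x yaw (deg)"""
    S=sense();M=q2R(S["tcp_rot"]);d=M.T@(np.array(P)-S["tool_pos"])*1e3
    y=np.degrees(np.arctan2(M[1,0],M[0,0]))
    print("tcp",S["tool_pos"].round(4),"yaw %.1f tilt %s"%(y,M[:2,2].round(3)),"F",S["contact_force"].round(1),"w",round(S["width"],4),"t",round(S["time_s"],2),"q",S["qpos"].round(2))
    print("shift",d.round(1),"turnz",None if yaw is None else round(y-yaw,1))
E
python3 - <<'E'
from h import *
delta((.488,.2585,.052),59.8)
E
```

```text
tcp [0.4998 0.2069 0.2182] yaw 64.2 tilt [-0.021  0.04 ] F [ 0.2 -0.3 -0.6] w 0.0847 t 2.52 q [0.37 0.34 0.05 1.28 0.05 2.39]
shift [ 36.8 -27.  168.4] turnz 4.4
```

```bash
cat >> h.py <<'E'
def go(P,yaw,show=True):
    """shift in present tool axes, turn vector (deg, tool) to reach pointing-down pose at yaw"""
    S=sense();M=q2R(S["tcp_rot"]);d=M.T@(np.array(P)-S["tool_pos"])*1e3
    c,s=np.cos(np.radians(yaw)),np.sin(np.radians(yaw));T=np.array([[c,s,0],[s,-c,0],[0,0,-1]])
    r=R.from_matrix(M.T@T).as_rotvec(degrees=True)
    print("tcp",S["tool_pos"].round(4),"yaw %.1f"%np.degrees(np.arctan2(M[1,0],M[0,0])),"tilt",M[:2,2].round(3),"F",S["contact_force"].round(1),"M",S["wrist_torque"].round(2),"w",round(S["width"],4),"t",round(S["time_s"],2),"q",S["qpos"].round(2))
    print("turn",r.round(1),"shift",d.round(1),"after-turn shift",(T.T@(np.array(P)-S["tool_pos"])*1e3).round(1))
E
python3 - <<'E'
from h import *
go((.488,.2585,.052),59.8)
E
```

```text
tcp [0.4998 0.2069 0.2182] yaw 64.2 tilt [-0.021  0.04 ] F [ 0.2 -0.3 -0.6] M [ 0.   -0.02 -0.04] w 0.0847 t 2.52 q [0.37 0.34 0.05 1.28 0.05 2.39]
turn [-2.1 -1.5  4.5] shift [ 36.8 -27.  168.4] after-turn shift [ 38.7 -36.2 166.2]
```

arm_command(commands="-2.1 -1.5 4.5 0 0 0 85;0 0 0 13 -12 5 85;0 0 0 13 -12 5 85;0 0 0 12.7 -12 5 85;0 0 0 0 0 0 85")

```text
time_s: 2.93
tool_pos: [0.4887, 0.2613, 0.205]
tcp_rot: [-0.001, 0.866, 0.5, 0.002]
contact_force: [-0.2, -0.0, -0.2]
width: 0.0849
gripper_force: 0.0
```

Run:
```python
from h import *
go((.488,.2585,.052),59.8)
c=cam("top");z=cv2.resize(c["frame"][190:290,210:340],None,fx=5,fy=5,interpolation=cv2.INTER_CUBIC);save("a1.png",z)
```

```text
tcp [0.4887 0.2613 0.205 ] yaw 59.9 tilt [0.003 0.003] F [-0.2 -0.  -0.2] M [-0.05 -0.02  0.01] w 0.0849 t 2.93 q [0.49 0.37 0.06 1.25 0.   2.59]
turn [ 0.1 -0.2  0.1] shift [ -3.3   0.7 153. ] after-turn shift [ -2.7   0.8 153. ]
```

View pics/a1.png

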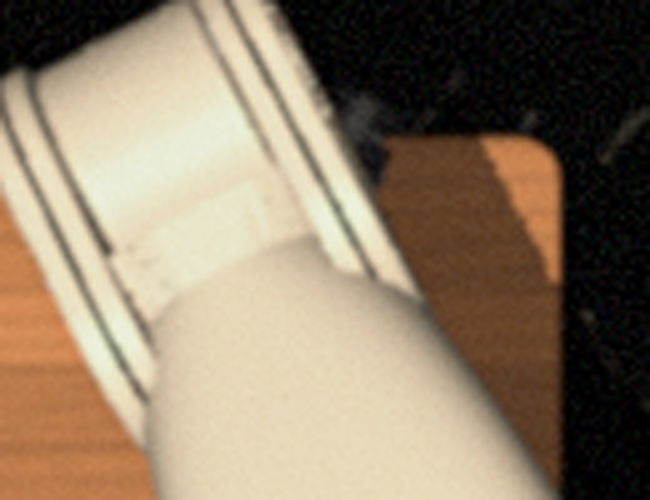

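The arm hides the hub from the top camera, but the pose readings agree, so I'm going down to grasp.

arm_command(commands="0 0 0 -2 0.5 30 85;0 0 0 0 0 30 85;0 0 0 0 0 30 85;0 0 0 0 0 30 85;0 0 0 0 0 15 85")

```text
time_s: 3.4
tool_pos: [0.4881, 0.2554, 0.0675]
tcp_rot: [0.0, 0.867, 0.498, -0.0]
contact_force: [-1.0, -0.1, 0.8]
width: 0.0851
gripper_force: 0.0
```

arm_command(commands="0 0 0 0 0 9 85;0 0 0 0 0 9 85;0 0 0 0 0 0 85")

```text
time_s: 3.65
tool_pos: [0.4894, 0.2565, 0.0515]
tcp_rot: [0.0, 0.867, 0.499, 0.001]
contact_force: [-0.3, 0.4, -0.1]
width: 0.0852
gripper_force: 0.0
```

Run:
```python
from h import *
go((.488,.2585,.052),59.8)
c=cam("scene");z=cv2.resize(c["frame"][190:310,260:420],None,fx=5,fy=5,interpolation=cv2.INTER_CUBIC);save("a2.png",z)
```

```text
tcp [0.4894 0.2565 0.0515] yaw 59.8 tilt [0.003 0.001] F [-0.3  0.4 -0.1] M [-0.05  0.01 -0.01] w 0.0852 t 3.65 q [ 0.48  0.51 -0.16  0.9  -0.    2.58]
turn [ 0.1 -0.1  0. ] shift [ 1.  -2.2 -0.5] after-turn shift [ 1.  -2.2 -0.5]
```

View pics/a2.png

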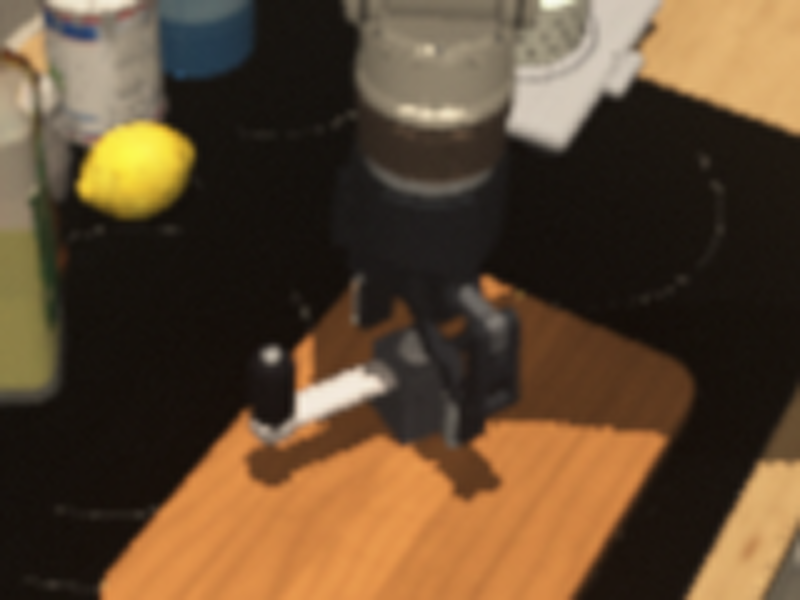

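The fingers straddle the hub, which is at about (415,390) in the crop. Closing the grip.

arm_command(commands="0 0 0 1 -1.5 0 36;0 0 0 0 0 0 30;0 0 0 0 0 0 20;0 0 0 0 0 0 20;0 0 0 0 0 0 20", grip_force=60)

```text
time_s: 4.12
tool_pos: [0.4888, 0.2595, 0.0534]
tcp_rot: [-0.0, 0.866, 0.5, 0.003]
contact_force: [-1.7, 1.7, 3.7]
width: 0.0355
gripper_force: 61.5
```

arm_command(commands="0 0 0 0 0 0 20;0 0 0 0 0 0 20;0 0 0 0 0 0 20")

```text
time_s: 4.37
tool_pos: [0.4888, 0.2595, 0.0534]
tcp_rot: [-0.0, 0.866, 0.499, 0.003]
contact_force: [-2.0, 0.8, 4.6]
width: 0.0354
gripper_force: 61.4
```

arm_command(commands="0 0 0 0 0 -10 20;0 0 0 0 0 -20 20;0 0 0 0 0 -30 20;0 0 0 0 0 -30 20;0 0 0 0 0 -30 20")

```text
time_s: 4.78
tool_pos: [0.487, 0.2575, 0.1722]
tcp_rot: [0.0, 0.866, 0.499, -0.0]
contact_force: [0.1, 0.5, -5.6]
width: 0.035
gripper_force: 60.7
```

arm_command(commands="0 0 0 0 0 -30 20;0 0 0 0 0 -30 20;0 0 0 0 0 -25 20;0 0 0 0 0 -15 20;0 0 0 0 0 0 20")

```text
time_s: 5.2
tool_pos: [0.4891, 0.2587, 0.2759]
tcp_rot: [0.001, 0.866, 0.499, 0.005]
contact_force: [0.7, 0.2, -5.5]
width: 0.0352
gripper_force: 61.1
```

arm_command(commands="0 0 0 -10 11 0 20;0 0 0 -20 22 0 20;0 0 0 -20 22 0 20;0 0 0 -20 22 0 20;0 0 0 -20 22 0 20")

```text
time_s: 5.62
tool_pos: [0.5273, 0.1293, 0.2696]
tcp_rot: [-0.0, 0.866, 0.5, -0.0]
contact_force: [-0.2, -0.2, -5.4]
width: 0.0348
gripper_force: 60.9
```

arm_command(commands="0 0 0 -20 22 0 20;0 0 0 -20 22 0 20;0 0 0 -20 22 0 20;0 0 0 -20 22 0 20;0 0 0 -20 22 0 20")

```text
time_s: 6.03
tool_pos: [0.5723, -0.0125, 0.2694]
tcp_rot: [-0.001, 0.866, 0.499, -0.0]
contact_force: [0.6, -0.4, -5.7]
width: 0.0354
gripper_force: 60.9
```

Run:
```python
from h import *
go((.592,-.0637,.266),33)
```

```text
tcp [ 0.5723 -0.0125  0.2694] yaw 59.9 tilt [-0.002  0.001] F [ 0.6 -0.4 -5.7] M [-0.   -0.03 -0.02] w 0.0354 t 6.03 q [-0.02  0.38  0.24  1.43  0.    2.07]
turn [-0.1  0.  26.9] shift [-34.5  42.7   3.3] after-turn shift [-11.4  53.7   3.4]
```

arm_command(commands="0 0 0 -17 21 0 20;0 0 0 -17 21.5 0 20;0 0 6.7 0 0 0 20;0 0 6.7 0 0 0 20;0 0 6.7 0 0 0 20")

```text
time_s: 6.45
tool_pos: [0.5919, -0.0626, 0.2688]
tcp_rot: [-0.001, 0.942, 0.337, -0.001]
contact_force: [0.4, 0.1, -5.0]
width: 0.0356
gripper_force: 61.7
```

arm_command(commands="0 0 6.7 0 0 0 20;0 0 0 0 0 0 20;0 0 0 0 0 0 20")

```text
time_s: 6.7
tool_pos: [0.5922, -0.0616, 0.2699]
tcp_rot: [-0.001, 0.958, 0.286, -0.0]
contact_force: [-0.3, -0.3, -5.0]
width: 0.0353
gripper_force: 61.7
```

Run:
```python
from h import *
go((.592,-.0637,.266),33)
c=cam("scene");z=cv2.resize(c["frame"][95:195,325:425],None,fx=6,fy=6,interpolation=cv2.INTER_CUBIC);save("a3.png",z)
print(proj(c,(.592,-.0637,.221)),proj(c,(.592,-.0637,.194)))
S=sense();print(proj(c,S["tool_pos"]-[0,0,.0324]))
```

```text
tcp [ 0.5922 -0.0616  0.2699] yaw 33.3 tilt [-0.001  0.002] F [-0.3 -0.3 -5. ] M [-0.02  0.01  0.01] w 0.0353 t 6.7 q [-0.1   0.43  0.32  1.46  0.    2.46]
turn [-0.1 -0.   0.3] shift [-1.3  1.7  3.9] after-turn shift [-1.3  1.7  3.9]
(np.float64(366.40071616823974), np.float64(143.9403798243533)) (np.float64(365.7067691525799), np.float64(151.6453785979749))
(np.float64(366.4065161357187), np.float64(139.2686253649324))
```

View pics/a3.png

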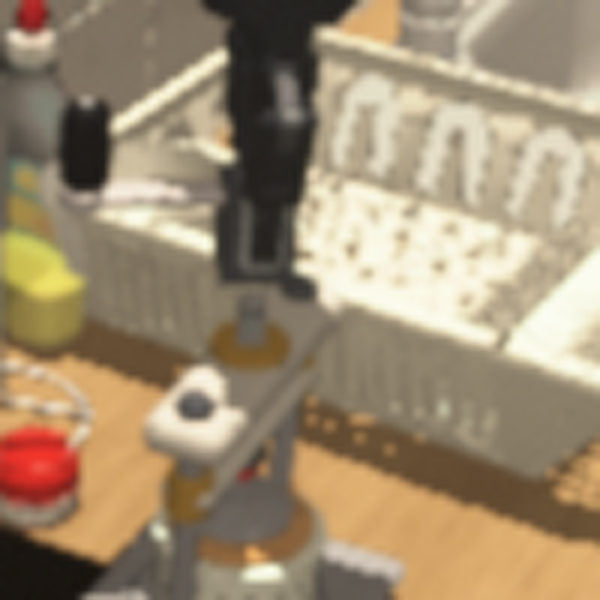

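The hub is centred over the spindle, with the socket at crop x≈255 and the spindle at 251. The red band is visible at about (260,460). Lowering it.

arm_command(commands="0 0 -0.3 -1.2 1.7 4 20;0 0 0 0 0 4 20;0 0 0 0 0 4 20;0 0 0 0 0 4 20;0 0 0 0 0 0 20")

```text
time_s: 7.17
tool_pos: [0.5925, -0.0635, 0.2546]
tcp_rot: [-0.001, 0.958, 0.288, 0.001]
contact_force: [-1.0, -0.1, -6.9]
width: 0.0355
gripper_force: 61.8
```

arm_command(commands="0 0 0 0 0 2 20;0 0 0 0 0 2 20;0 0 0 0 0 2 20;0 0 0 0 0 1 20;0 0 0 0 0 0 20")

```text
time_s: 7.58
tool_pos: [0.593, -0.0635, 0.2488]
tcp_rot: [-0.0, 0.958, 0.287, 0.002]
contact_force: [-0.2, -0.8, -5.7]
width: 0.0354
gripper_force: 61.8
```

Run:
```python
from h import *
go((.592,-.0637,.2264),33)
```

```text
tcp [ 0.593  -0.0635  0.2488] yaw 33.4 tilt [0.003 0.002] F [-0.2 -0.8 -5.7] M [ 0.03  0.05 -0.01] w 0.0354 t 7.58 q [-0.11  0.44  0.27  1.4   0.    2.45]
turn [ 0.  -0.2  0.4] shift [-1.  -0.4 22.4] after-turn shift [-1.  -0.4 22.4]
```

arm_command(commands="0 0 0 -0.7 0 1.5 20;0 0 0 0 0 1.5 20;0 0 0 0 0 1.5 20;0 0 0 0 0 0 20")

```text
time_s: 7.92
tool_pos: [0.5922, -0.0642, 0.2444]
tcp_rot: [-0.0, 0.958, 0.287, 0.002]
contact_force: [-1.3, -0.3, -5.5]
width: 0.0356
gripper_force: 61.9
```

arm_command(commands="0 0 0 0 0 1 20;0 0 0 0 0 1 20;0 0 0 0 0 0 20")

```text
time_s: 8.17
tool_pos: [0.5921, -0.0644, 0.2425]
tcp_rot: [-0.0, 0.958, 0.287, 0.001]
contact_force: [-2.5, -2.9, -3.3]
width: 0.0356
gripper_force: 61.8
```

arm_command(commands="0 0 0 -1 0 0 20;0 0 0 0 0 1 20;0 0 0 0 0 1 20;0 0 0 0 0 0 20")

```text
time_s: 8.5
tool_pos: [0.5917, -0.0644, 0.24]
tcp_rot: [-0.001, 0.958, 0.287, 0.002]
contact_force: [-1.0, -1.5, -4.7]
width: 0.0355
gripper_force: 61.8
```

arm_command(commands="0 0 0 -0.3 0.2 2 20;0 0 0 0 0 2 20;0 0 0 0 0 2 20;0 0 0 0 0 0 20")

```text
time_s: 8.83
tool_pos: [0.5916, -0.0646, 0.2338]
tcp_rot: [-0.001, 0.958, 0.288, 0.002]
contact_force: [-1.4, -0.2, -6.5]
width: 0.0351
gripper_force: 61.8
```

arm_command(commands="0 0 0 0 0 2 20;0 0 0 0 0 2 20;0 0 0 0 0 2 20;0 0 0 0 0 0 20")

```text
time_s: 9.17
tool_pos: [0.5916, -0.0646, 0.228]
tcp_rot: [-0.001, 0.958, 0.288, 0.002]
contact_force: [-0.8, -0.6, -6.7]
width: 0.0353
gripper_force: 61.8
```

arm_command(commands="0 0 0 0 0 1 20;0 0 0 0 0 1 20;0 0 0 0 0 0 20;0 0 0 0 0 0 20")

```text
time_s: 9.5
tool_pos: [0.5917, -0.0648, 0.2265]
tcp_rot: [-0.0, 0.958, 0.287, 0.002]
contact_force: [-0.7, -0.3, -5.8]
width: 0.0352
gripper_force: 61.9
```

arm_command(commands="0 0 0 0 0 1 20;0 0 0 0 0 1 20;0 0 0 0 0 0 20")

```text
time_s: 9.75
tool_pos: [0.5917, -0.0648, 0.2264]
tcp_rot: [-0.0, 0.958, 0.287, 0.003]
contact_force: [-4.9, -0.1, 4.7]
width: 0.0354
gripper_force: 62.9
```

```bash
cat >> h.py <<'E'
def red(name=None):
    c=cam("scene");f=c["frame"].astype(int);g=f[155:195,350:385]
    m=(g[...,0]>g[...,1]*1.8)&(g[...,0]>g[...,2]*1.5)&(g[...,0]>60)
    ys,xs=np.nonzero(m);print("red n",m.sum(),"rows",ys.min()+155 if len(ys) else None,ys.max()+155 if len(ys) else None,"cols",(xs.min()+350,xs.max()+350) if len(xs) else None)
    if name: save(name,cv2.resize(c["frame"][110:200,325:415],None,fx=6,fy=6,interpolation=cv2.INTER_CUBIC))
E
python3 - <<'E'
from h import *
go((.592,-.0637,.2264),33);red("b0.png")
E
```

```text
tcp [ 0.5917 -0.0648  0.2264] yaw 33.4 tilt [0.005 0.002] F [-4.9 -0.1  4.7] M [-0.11  1.11  0.01] w 0.0354 t 9.75 q [-0.11  0.44  0.22  1.34  0.    2.45]
turn [ 0.1 -0.3  0.4] shift [ 0.9 -0.7  0. ] after-turn shift [ 0.9 -0.7  0. ]
red n 3 rows 173 174 cols (np.int64(365), np.int64(366))
```

View pics/b0.png

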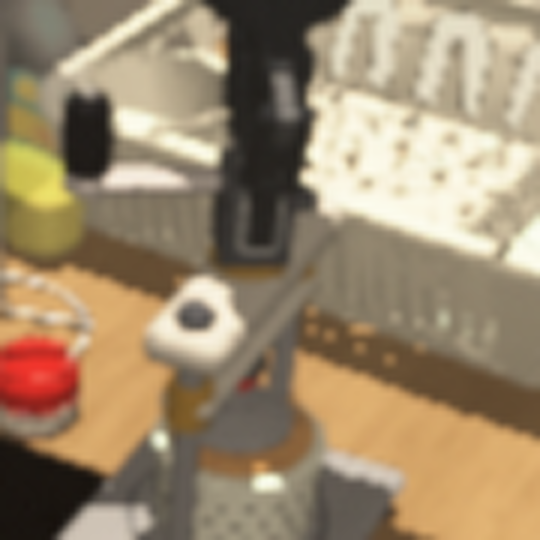

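The hub is seated: about 10 N of contact at the expected height. The red band shows at about (255,380) in the crop, under the crosshead. Releasing and regrasping on the knob.

arm_command(commands="0 0 0 0 0 -1.5 45;0 0 0 0 0 0 60;0 0 0 0 0 0 60;0 0 0 0 0 0 60;0 0 0 0 0 -15 60")

```text
time_s: 10.22
tool_pos: [0.5904, -0.0645, 0.2381]
tcp_rot: [-0.002, 0.958, 0.288, -0.0]
contact_force: [0.1, -0.1, 0.0]
width: 0.0601
gripper_force: 0.0
```

arm_command(commands="0 0 0 0 0 -25 60;0 0 0 0 0 -25 60;0 0 0 0 0 -25 60;0 0 0 20 0 0 60;0 0 0 25 0 0 60")

```text
time_s: 10.63
tool_pos: [0.6298, -0.041, 0.3199]
tcp_rot: [0.001, 0.958, 0.286, 0.005]
contact_force: [2.0, -0.5, -1.1]
width: 0.0602
gripper_force: 0.0
```

arm_command(commands="0 0 0 25 0 0 60;0 0 0 15 0 0 60;0 0 0 0 0 0 60")

```text
time_s: 10.88
tool_pos: [0.6645, -0.016, 0.3147]
tcp_rot: [-0.001, 0.957, 0.289, 0.002]
contact_force: [-1.1, 0.6, -1.6]
width: 0.0601
gripper_force: 0.0
```

Run:
```python
from h import *
a=np.radians(33.4)
go((.5917+.085*np.cos(a),-.0648+.085*np.sin(a),.270),33)
c=cam("scene");f=c["frame"]
for P in[(.5917,-.0648,.244),(.5917+.085*np.cos(a),-.0648+.085*np.sin(a),.2825)]: print(proj(c,P))
t=cam("top");z=np.hstack([cv2.resize(x,(400,400),interpolation=cv2.INTER_CUBIC) for x in(f[90:170,325:405],t["frame"][150:230,375:455])]);save("b1.png",z)
```

```text
tcp [ 0.6645 -0.016   0.3147] yaw 33.6 tilt [0.004 0.003] F [-1.1  0.6 -1.6] M [-0.    0.09 -0.05] w 0.0601 t 10.88 q [-0.03  0.59  0.69  1.67  0.    2.53]
turn [-0.  -0.3  0.6] shift [-2.8  0.7 44.7] after-turn shift [-2.6  0.7 44.7]
(np.float64(367.26190201333156), np.float64(137.06191182324136))
(np.float64(339.28210171003417), np.float64(125.71890144341292))
```

View pics/b1.png

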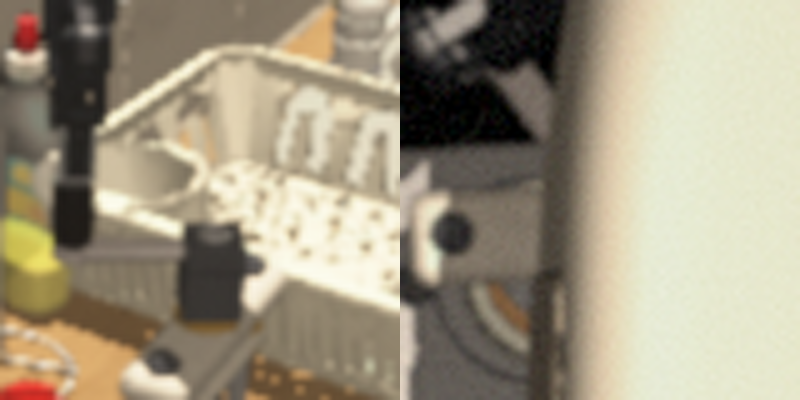

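The hub sits down on the collar and the knob is under the gripper, at about (73,210) in the crop. Descending to grip it.

arm_command(commands="0 0 0.4 -2.5 0.7 10 60;0 0 0 0 0 15 60;0 0 0 0 0 15 60;0 0 0 0 0 4 60;0 0 0 0 0 0 60", grip_force=40)

```text
time_s: 11.4
tool_pos: [0.6593, -0.0207, 0.2713]
tcp_rot: [-0.001, 0.959, 0.284, 0.0]
contact_force: [0.6, 0.9, -0.5]
width: 0.0595
gripper_force: 0.0
```

arm_command(commands="0 0 0 0 0 0 35;0 0 0 0 0 0 15;0 0 0 0 0 0 10;0 0 0 0 0 0 10;0 0 0 0 0 0 10")

```text
time_s: 11.82
tool_pos: [0.6615, -0.02, 0.2737]
tcp_rot: [0.0, 0.959, 0.284, 0.003]
contact_force: [1.6, 0.8, 2.6]
width: 0.0241
gripper_force: 39.7
```

Run:
```python
from h import *
a=np.radians(33.4)
go((.5917+.085*np.cos(a),-.0648+.085*np.sin(a),.270),33);red()
for k in range(5): 
    p=np.radians(18*np.array([k,k+1]));print((85*np.diff(np.cos(p))).round(1),(85*np.diff(np.sin(p))).round(1))
```

```text
tcp [ 0.6615 -0.02    0.2737] yaw 33.0 tilt [0.006 0.002] F [1.6 0.8 2.6] M [ 0.08 -0.22  0.  ] w 0.0241 t 11.82 q [-0.03  0.57  0.56  1.55  0.    2.53]
turn [ 0.1 -0.4  0. ] shift [ 2.1 -1.   3.7] after-turn shift [ 2.1 -1.   3.7]
red n 3 rows 173 174 cols (np.int64(365), np.int64(366))
[-4.2] [26.3]
[-12.1] [23.7]
[-18.8] [18.8]
[-23.7] [12.1]
[-26.3] [4.2]
```

arm_command(commands="0 0 0 -1 13.3 0 10;0 0 0 -3.2 13 0 10;0 0 0 -12.1 23.7 0 10;0 0 0 -18.8 18.8 0 10;0 0 0 0 0 0 10")

```text
time_s: 12.28
tool_pos: [0.668, -0.1008, 0.2728]
tcp_rot: [-0.0, 0.959, 0.282, 0.002]
contact_force: [-0.6, 0.4, 5.1]
width: 0.0239
gripper_force: 40.3
```

```bash
cat >> h.py <<'E'
def ck():
    S=sense();d=S["tool_pos"]-[.5917,-.0648,0];M=q2R(S["tcp_rot"]);F=S["contact_force"]
    r=np.hypot(*d[:2]);e=d[:2]/r
    print("phi %.1f r %.1f z %.1f"%(33.4-np.degrees(np.arctan2(d[1],d[0])),r*1e3,d[2]*1e3),"Frad %.1f Fcw %.1f Fz %.1f"%(F[:2]@e,F[0]*e[1]-F[1]*e[0],F[2]),"yaw %.1f"%np.degrees(np.arctan2(M[1,0],M[0,0])),"tilt",M[:2,2].round(3),"w",S["width"].round(4),"t",round(S["time_s"],2))
    red()
E
python3 -c "from h import *;ck()"
```

```text
Traceback (most recent call last):
  File "h.py", line 38, in ck
    print("phi %.1f r %.1f z %.1f"%(33.4-np.degrees(np.arctan2(d[1],d[0])),r*1e3,d[2]*1e3),"Frad %.1f Fcw %.1f Fz %.1f"%(F[:2]@e,F[0]*e[1]-F[1]*e[0],F[2]),"yaw %.1f"%np.degrees(np.arctan2(M[1,0],M[0,0])),"tilt",M[:2,2].round(3),"w",S["width"].round(4),"t",round(S["time_s"],2))
                                                                                                                                                                                                                                        ^^^^^^^^^^^^^^^^
AttributeError: 'float' object has no attribute 'round'
```

```bash
sed -i 's/S\["width"\].round(4)/round(float(S["width"]),4)/' h.py; python3 -c "from h import *;ck()"
```

```text
phi 58.6 r 84.3 z 272.8 Frad -0.7 Fcw -0.1 Fz 5.1 yaw 32.8 tilt [0.003 0.002] w 0.0239 t 12.28
red n 2 rows 174 174 cols (np.int64(365), np.int64(366))
```

arm_command(commands="0 0 0 -23.7 12.1 0 10;0 0 0 -26.3 4.2 0 10;0 0 0 -26.3 -4.2 0 10;0 0 0 -23.7 -12.1 0 10;0 0 0 0 0 0 10")

```text
time_s: 12.75
tool_pos: [0.5815, -0.152, 0.273]
tcp_rot: [-0.001, 0.959, 0.283, 0.002]
contact_force: [-0.8, 1.0, 3.9]
width: 0.0241
gripper_force: 40.2
```

```bash
python3 -c "from h import *;ck()"
```

```text
phi 130.1 r 87.7 z 273.0 Frad -0.9 Fcw 0.9 Fz 3.9 yaw 32.9 tilt [0.003 0.003] w 0.0241 t 12.75
red n 1 rows 174 174 cols (np.int64(366), np.int64(366))
```

```bash
cat >> h.py <<'E'
def snap(k):
    f=np.mean([cam("scene")["frame"] for _ in range(2)],0).astype(np.uint8); cv2.imwrite("pics/s_%s.png"%k,cv2.cvtColor(f[150:200,345:390],cv2.COLOR_RGB2BGR))
E
python3 -c "from h import *;snap(130)"
```

arm_command(commands="0 0 0 -18.8 -18.8 0 10;0 0 0 -12.1 -23.7 0 10;0 0 0 -4.2 -26.3 0 10;0 0 0 4.2 -26.3 0 10;0 0 0 0 0 0 10")

```text
time_s: 13.32
tool_pos: [0.5059, -0.0869, 0.2729]
tcp_rot: [0.0, 0.958, 0.285, 0.001]
contact_force: [-8.4, -2.2, 8.0]
width: 0.0239
gripper_force: 40.7
```

```bash
python3 -c "from h import *;ck();snap(198)"
```

```text
phi 198.9 r 88.6 z 272.9 Frad 8.7 Fcw -0.1 Fz 8.0 yaw 33.1 tilt [ 0.002 -0.   ] w 0.0239 t 13.32
red n 0 rows None None cols None
```

arm_command(commands="0 0 0 12.1 -23.7 0 10;0 0 0 18.8 -18.8 0 10;0 0 0 23.7 -12.1 0 10;0 0 0 26.3 -4.2 0 10;0 0 0 0 0 0 10")

```text
time_s: 13.88
tool_pos: [0.5465, 0.0082, 0.2727]
tcp_rot: [-0.0, 0.958, 0.286, 0.003]
contact_force: [-3.1, 3.0, 10.4]
width: 0.024
gripper_force: 41.2
```

```bash
python3 -c "from h import *;ck();snap(270)"
```

```text
phi -88.4 r 85.9 z 272.7 Frad 4.2 Fcw -1.1 Fz 10.4 yaw 33.3 tilt [0.006 0.002] w 0.024 t 13.88
red n 0 rows None None cols None
```

arm_command(commands="0 0 0 26.3 4.2 0 10;0 0 0 23.7 12.1 0 10;0 0 0 18.8 18.8 0 10;0 0 0 12.1 23.7 0 10;0 0 0 0 0 0 10")

```text
time_s: 14.45
tool_pos: [0.647, -0.0009, 0.271]
tcp_rot: [0.0, 0.959, 0.284, 0.002]
contact_force: [-0.5, -0.1, 6.7]
width: 0.024
gripper_force: 40.7
```

```bash
python3 -c "from h import *;ck();snap(342)"
```

```text
phi -15.7 r 84.5 z 271.0 Frad -0.4 Fcw -0.3 Fz 6.7 yaw 33.0 tilt [0.004 0.001] w 0.024 t 14.45
red n 0 rows None None cols None
```

arm_command(commands="0 0 0 4.2 26.3 0 10;0 0 0 -4.2 26.3 0 10;0 0 0 -12.1 23.7 0 10;0 0 0 -18.8 18.8 0 10;0 0 0 0 0 0 10")

```text
time_s: 15.02
tool_pos: [0.6691, -0.0994, 0.2722]
tcp_rot: [-0.001, 0.959, 0.283, 0.002]
contact_force: [-0.1, 1.1, 5.0]
width: 0.0238
gripper_force: 41.1
```

Run:
```python
from h import *
ck();snap(414)
import pickle
s=pickle.load(open("scene0.pkl","rb"));cv2.imwrite("pics/s_0.png",cv2.cvtColor(s["frame"][150:200,345:390],cv2.COLOR_RGB2BGR))
I=[cv2.resize(cv2.imread("pics/s_%s.png"%k),(260,290),interpolation=cv2.INTER_CUBIC) for k in(0,130,198,270,342,414)]
cv2.imwrite("pics/sheet.png",np.vstack([np.hstack(I[:3]),np.hstack(I[3:])]))
```

```text
phi 57.5 r 84.8 z 272.2 Frad -0.5 Fcw -1.0 Fz 5.0 yaw 32.8 tilt [0.003 0.003] w 0.0238 t 15.02
red n 0 rows None None cols None
```

View pics/sheet.png

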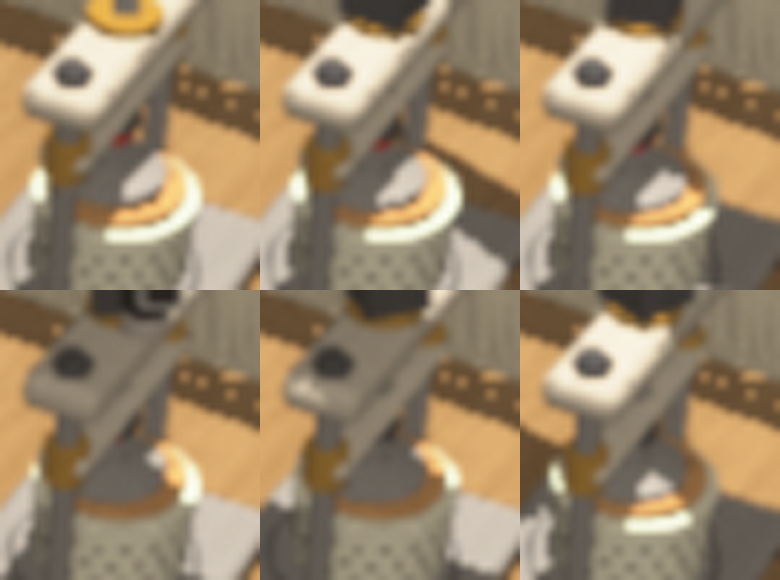

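The sheet shows the red sliver, at about (125,140) in the first tile, fading out by around 300°. Part of that could be the yoke hiding it. I'll track the foot's edge numerically to find the angle where it landed on the mould.

Run:
```python
import cv2,numpy as np
ks=(0,130,198,270,342,414)
for cols in((14,17),(17,20),(20,23)):
  for k in ks:
    f=cv2.imread("pics/s_%s.png"%k).astype(float);r=(f[...,2]/(f[...,0]+5))[:, cols[0]:cols[1]].mean(1)[26:44]
    i=np.arange(26,44);rr=r
    # foot->follower crossing of ratio 1.6 going down
    c=[i[j]+(1.5-rr[j])/(rr[j+1]-rr[j]) for j in range(17) if rr[j]<1.5<=rr[j+1]]
    d=[i[j]+(1.5-rr[j])/(rr[j+1]-rr[j]) for j in range(17) if rr[j]>=1.5>rr[j+1]]
    print(cols,k,np.round(c,2),np.round(d,2),rr.round(1) if cols[0]==17 else "")
```

```text
(14, 17) 0 [34.38] [26.21 38.48] 
(14, 17) 130 [35.35] [26.99 38.45] 
(14, 17) 198 [35.69] [27.53 38.47] 
(14, 17) 270 [35.69] [28.17 38.49] 
(14, 17) 342 [26.11 35.68] [28.62 38.48] 
(14, 17) 414 [26.69 35.64] [29.22 38.46] 
(17, 20) 0 [35.01] [38.69] [1.2 1.1 1.1 1.1 1.1 1.1 1.1 1.1 1.2 1.5 2.  2.1 1.9 1.3 1.1 1.2 1.2 1.2]
(17, 20) 130 [35.85] [38.69] [1.2 1.1 1.1 1.1 1.1 1.1 1.1 1.1 1.1 1.2 1.6 2.1 1.9 1.3 1.1 1.2 1.2 1.2]
(17, 20) 198 [36.13] [38.68] [1.3 1.2 1.1 1.1 1.1 1.1 1.1 1.1 1.1 1.1 1.4 2.  1.9 1.3 1.1 1.2 1.2 1.2]
(17, 20) 270 [36.17] [38.99] [1.2 1.2 1.2 1.1 1.1 1.1 1.1 1.1 1.1 1.1 1.4 1.9 2.  1.5 1.3 1.2 1.2 1.2]
(17, 20) 342 [36.16] [38.98] [1.2 1.2 1.2 1.1 1.1 1.1 1.1 1.1 1.1 1.1 1.4 1.9 2.  1.5 1.3 1.2 1.2 1.2]
(17, 20) 414 [36.14] [38.67] [1.2 1.2 1.2 1.1 1.1 1.1 1.1 1.1 1.1 1.1 1.4 2.  1.9 1.3 1.1 1.2 1.2 1.2]
(20, 23) 0 [34.95] [38.66] 
(20, 23) 130 [35.54] [38.66] 
(20, 23) 198 [35.74] [38.65] 
(20, 23) 270 [36.19] [39.24] 
(20, 23) 342 [36.18] [39.26] 
(20, 23) 414 [35.73] [38.65]
```

The foot landed at about 175° of crank travel and has stayed put since, so compression is about 8 mm now at 417°. Another 54° takes it to about 10 mm.

arm_command(commands="0 0 0 -23.7 12.1 0 10;0 0 0 -26.3 4.2 0 10;0 0 0 -26.3 -4.2 0 10;0 0 0 0 0 0 10;0 0 0 0 0 0 10")

```text
time_s: 15.58
tool_pos: [0.6117, -0.1491, 0.2729]
tcp_rot: [0.0, 0.959, 0.284, 0.003]
contact_force: [-0.1, -1.5, 5.3]
width: 0.024
gripper_force: 41.1
```

Run:
```python
from h import *
ck();snap(468)
f=cv2.imread("pics/s_468.png").astype(float)
r=(f[...,2]/(f[...,0]+5))[:,14:17].mean(1);i=np.arange(50)
print([round(i[j]+(1.5-r[j])/(r[j+1]-r[j]),2) for j in range(24,43) if (r[j]-1.5)*(r[j+1]-1.5)<0])
S=sense();print(S["tool_pos"],S["contact_force"])
```

```text
phi 110.0 r 86.7 z 272.9 Frad 1.4 Fcw 0.5 Fz 5.3 yaw 33.0 tilt [0.005 0.001] w 0.024 t 15.58
red n 0 rows None None cols None
[np.float64(27.04), np.float64(29.56), np.float64(35.6), np.float64(38.48)]
[ 0.61282514 -0.14879217  0.27286664] [ 0.2328571  -1.5116341   7.11941103]
```

Compression is now about 9.8 mm, in the middle of the allowed range. Next I release the knob and regrasp the hub.

arm_command(commands="0 0 0 0 0 0 40;0 0 0 0 0 0 60;0 0 0 0 0 0 60;0 0 0 0 0 -10 60;0 0 0 0 0 -20 60")

```text
time_s: 16.15
tool_pos: [0.6103, -0.1479, 0.2981]
tcp_rot: [-0.002, 0.959, 0.284, -0.002]
contact_force: [0.8, 0.2, 0.0]
width: 0.0599
gripper_force: 0.0
```

arm_command(commands="0 0 0 0 0 -17 60;0 0 0 7 -20 0 60;0 0 0 7 -20 0 60;0 0 0 7 -20 0 60;0 0 0 7 -20 0 60")

```text
time_s: 16.57
tool_pos: [0.591, -0.0653, 0.3181]
tcp_rot: [-0.001, 0.959, 0.284, 0.001]
contact_force: [-0.1, -0.0, -0.3]
width: 0.0602
gripper_force: 0.0
```

arm_command(commands="0 0 -7 0 0 0 60;0 0 -7 0 0 0 60;0 0 -7 0 0 0 60;0 0 -7 0 0 0 60;0 0 -7 0 0 0 60")

```text
time_s: 16.98
tool_pos: [0.5913, -0.0658, 0.3181]
tcp_rot: [-0.0, 0.827, 0.562, 0.001]
contact_force: [-0.2, -1.0, 1.0]
width: 0.0601
gripper_force: 0.0
```

arm_command(commands="0 0 -7 0 0 0 60;0 0 -7 0 0 0 60;0 0 -7 0 0 0 60;0 0 -7 0 0 0 60;0 0 -7 0 0 0 60")

```text
time_s: 17.4
tool_pos: [0.5913, -0.0659, 0.318]
tcp_rot: [0.0, 0.62, 0.785, 0.001]
contact_force: [0.5, 0.1, -0.0]
width: 0.0598
gripper_force: 0.0
```

Run:
```python
from h import *
go((.5917,-.0648,.2270),104)
```

```text
tcp [ 0.5913 -0.0659  0.318 ] yaw 103.4 tilt [0.002 0.002] F [ 0.5  0.1 -0. ] M [0.02 0.03 0.  ] w 0.0598 t 17.4 q [-0.11  0.42  0.43  1.58  0.    1.22]
turn [ 0.1 -0.1 -0.6] shift [ 0.9  0.5 91. ] after-turn shift [ 1.   0.7 91. ]
```

arm_command(commands="0 0 -0.6 1 0.6 20 60;0 0 0 0 0 20 60;0 0 0 0 0 20 60;0 0 0 0 0 18 60;0 0 0 0 0 10 60", grip_force=60)

```text
time_s: 17.82
tool_pos: [0.5907, -0.0645, 0.2276]
tcp_rot: [-0.001, 0.618, 0.786, 0.0]
contact_force: [-0.9, 0.4, -0.4]
width: 0.0603
gripper_force: 0.0
```

arm_command(commands="0 0 0 0 0 0 45;0 0 0 0 0 0 35;0 0 0 0 0 0 20;0 0 0 0 0 0 20;0 0 0 0 0 0 20")

```text
time_s: 18.23
tool_pos: [0.5917, -0.0648, 0.2308]
tcp_rot: [0.0, 0.618, 0.786, 0.002]
contact_force: [-0.3, 0.9, -7.2]
width: 0.0358
gripper_force: 60.6
```

Run:
```python
from h import *
go((.5917,-.0648,.2300),104)
```

```text
tcp [ 0.5917 -0.0648  0.2308] yaw 103.6 tilt [0.003 0.002] F [-0.3  0.9 -7.2] M [0.19 0.03 0.1 ] w 0.0358 t 18.23 q [-0.11  0.44  0.23  1.36  0.    1.22]
turn [ 0.2 -0.1 -0.4] shift [0.  0.  0.8] after-turn shift [0.  0.  0.8]
```

arm_command(commands="0 0 0 0 0 -4 20;0 0 0 0 0 -6 20;0 0 0 0 0 -8 20;0 0 0 0 0 -8 20;0 0 0 0 0 -8 20")

```text
time_s: 18.65
tool_pos: [0.5919, -0.0653, 0.2674]
tcp_rot: [0.002, 0.618, 0.786, 0.002]
contact_force: [0.9, 0.3, -6.0]
width: 0.0359
gripper_force: 60.8
```

arm_command(commands="0 0 0 0 0 -8 20;0 0 0 0 0 -6 20;0 0 0 0 0 0 20")

```text
time_s: 18.9
tool_pos: [0.5925, -0.0653, 0.2819]
tcp_rot: [0.003, 0.618, 0.786, 0.003]
contact_force: [1.0, 0.6, -5.3]
width: 0.0357
gripper_force: 61.0
```

Run:
```python
from h import *
go((.466,.30,.29),104)
snap(999)
f=cv2.imread("pics/s_999.png").astype(float)
r=(f[...,2]/(f[...,0]+5))[:,14:17].mean(1);i=np.arange(50)
print([round(i[j]+(1.5-r[j])/(r[j+1]-r[j]),2) for j in range(24,43) if (r[j]-1.5)*(r[j+1]-1.5)<0])
```

```text
tcp [ 0.5925 -0.0653  0.2819] yaw 103.6 tilt [0.008 0.001] F [ 1.   0.6 -5.3] M [ 0.1  -0.02  0.01] w 0.0357 t 18.9 q [-0.11  0.42  0.34  1.48  0.    1.22]
turn [ 0.5  0.  -0.4] shift [384.8 -36.9  -8.6] after-turn shift [385.  -34.4  -8.1]
[np.float64(27.0), np.float64(29.58), np.float64(35.58), np.float64(38.46)]
```

It's off the spindle and the yoke edge hasn't moved. Carrying it to the board.

arm_command(commands="0 0 0 12 -1 0 20;0 0 0 26 -2.4 0 20;0 0 0 28 -2.6 0 20;0 0 0 28 -2.6 0 20;0 0 0 28 -2.6 0 20")

```text
time_s: 19.42
tool_pos: [0.5508, 0.0522, 0.2783]
tcp_rot: [0.0, 0.619, 0.786, 0.001]
contact_force: [0.0, 0.6, -6.5]
width: 0.0356
gripper_force: 60.8
```

arm_command(commands="0 0 0 28 -2.6 0 20;0 0 0 28 -2.6 0 20;0 0 0 28 -2.6 0 20;0 0 0 28 -2.6 0 20;0 0 0 28 -2.6 0 20")

```text
time_s: 19.83
tool_pos: [0.505, 0.1854, 0.2787]
tcp_rot: [0.0, 0.618, 0.786, 0.001]
contact_force: [-0.0, -0.1, -6.2]
width: 0.0358
gripper_force: 60.8
```

arm_command(commands="0 0 0 28 -2.6 0 20;0 0 0 28 -2.6 0 20;0 0 0 28 -2.6 0 20;0 0 0 28 -2.6 0 20;0 0 0 0 0 0 20")

```text
time_s: 20.25
tool_pos: [0.4673, 0.2953, 0.2785]
tcp_rot: [-0.001, 0.616, 0.788, 0.002]
contact_force: [1.6, 0.1, -6.2]
width: 0.0356
gripper_force: 60.9
```

Run:
```python
from h import *
go((.468,.30,.0575),104)
```

```text
tcp [0.4673 0.2953 0.2785] yaw 104.0 tilt [0.001 0.005] F [ 1.6  0.1 -6.2] M [ 0.01 -0.07  0.02] w 0.0356 t 20.25 q [0.56 0.34 0.2  1.43 0.   1.89]
turn [ 0.1 -0.3 -0. ] shift [  3.4   1.4 221. ] after-turn shift [  4.4   1.9 221. ]
```

arm_command(commands="0 0 0 0 0 20 20;0 0 0 0 0 30 20;0 0 0 0 0 30 20;0 0 0 0 0 30 20;0 0 0 0 0 30 20")

```text
time_s: 20.67
tool_pos: [0.4695, 0.2905, 0.1377]
tcp_rot: [0.001, 0.618, 0.786, 0.002]
contact_force: [0.4, 0.4, -5.8]
width: 0.0354
gripper_force: 60.9
```

arm_command(commands="0 0 0 0 0 30 20;0 0 0 0 0 25 20;0 0 0 0 0 15 20;0 0 0 0 0 3 20;0 0 0 0 0 0 20")

```text
time_s: 21.08
tool_pos: [0.4693, 0.29, 0.0647]
tcp_rot: [0.0, 0.618, 0.786, -0.0]
contact_force: [0.3, -0.6, -5.9]
width: 0.0357
gripper_force: 60.6
```

Run:
```python
from h import *
go((.468,.30,.0575),104)
```

```text
tcp [0.4693 0.29   0.0647] yaw 103.6 tilt [ 0. -0.] F [ 0.3 -0.6 -5.9] M [ 0.05 -0.01  0.  ] w 0.0357 t 21.08 q [ 0.55  0.49 -0.15  0.93 -0.    1.89]
turn [ 0.   0.  -0.4] shift [10.   1.1  7.2] after-turn shift [10.   1.2  7.2]
```

arm_command(commands="0 0 0 0 0 2 20;0 0 0 0 0 2 20;0 0 0 0 0 1.5 20;0 0 0 0 0 0 20")

```text
time_s: 21.42
tool_pos: [0.4713, 0.2909, 0.0616]
tcp_rot: [0.001, 0.618, 0.786, 0.003]
contact_force: [-0.2, 0.3, -5.9]
width: 0.0359
gripper_force: 60.7
```

arm_command(commands="0 0 0 0 0 1 20;0 0 0 0 0 1 20;0 0 0 0 0 0 20")

```text
time_s: 21.67
tool_pos: [0.4708, 0.2906, 0.0588]
tcp_rot: [0.001, 0.618, 0.786, 0.002]
contact_force: [0.3, -0.4, -6.0]
width: 0.0355
gripper_force: 60.7
```

arm_command(commands="0 0 0 0 0 0.7 20;0 0 0 0 0 0.7 20;0 0 0 0 0 0 20")

```text
time_s: 21.92
tool_pos: [0.4709, 0.2907, 0.0577]
tcp_rot: [0.001, 0.618, 0.786, 0.002]
contact_force: [-0.3, -0.3, -3.1]
width: 0.0355
gripper_force: 61.0
```

arm_command(commands="0 0 0 0 0 0.5 20;0 0 0 0 0 0.5 20;0 0 0 0 0 0 20")

```text
time_s: 22.17
tool_pos: [0.4709, 0.2908, 0.0576]
tcp_rot: [0.001, 0.618, 0.786, 0.002]
contact_force: [-3.0, -1.7, 4.1]
width: 0.0358
gripper_force: 61.7
```

It's resting on the board. Opening and retreating.

arm_command(commands="0 0 0 0 0 -0.6 20;0 0 0 0 0 0 45;0 0 0 0 0 0 65;0 0 0 0 0 0 65;0 0 0 0 0 0 65")

```text
time_s: 22.58
tool_pos: [0.4713, 0.2908, 0.0571]
tcp_rot: [0.001, 0.618, 0.786, 0.002]
contact_force: [0.3, -0.6, -0.1]
width: 0.0651
gripper_force: 0.0
```

arm_command(commands="0 0 0 0 0 -10 65;0 0 0 0 0 -25 65;0 0 0 0 0 -30 65;0 0 0 0 0 -30 65;0 0 0 0 0 -30 65")

```text
time_s: 23.0
tool_pos: [0.4702, 0.2903, 0.184]
tcp_rot: [0.001, 0.618, 0.786, 0.002]
contact_force: [0.7, 1.0, 0.3]
width: 0.0649
gripper_force: 0.0
```

arm_command(commands="0 0 0 -25 -20 -10 65;0 0 0 -25 -20 0 65;0 0 0 -25 -20 0 65;0 0 0 -25 -20 0 65;0 0 0 0 0 0 65")

```text
time_s: 23.42
tool_pos: [0.4128, 0.1702, 0.192]
tcp_rot: [0.001, 0.62, 0.785, -0.0]
contact_force: [-0.7, 0.3, -0.9]
width: 0.0649
gripper_force: 0.0
```

Run:
```python
from h import *
go((.3,.2,.2),104)
s=cam("scene");t=cam("top");r=lambda x:cv2.resize(x,(400,300),interpolation=cv2.INTER_CUBIC)
save("end.png",np.vstack([np.hstack([r(s["frame"][225:315,270:390]),r(s["frame"][120:210,320:440])]),np.hstack([r(t["frame"][200:305,195:335]),r(t["frame"][100:250,220:420+0])])]))
snap(1000)
f=cv2.imread("pics/s_1000.png").astype(float)
q=(f[...,2]/(f[...,0]+5))[:,14:17].mean(1);i=np.arange(50)
print([round(i[j]+(1.5-q[j])/(q[j+1]-q[j]),2) for j in range(24,43) if (q[j]-1.5)*(q[j+1]-1.5)<0])
```

```text
tcp [0.4128 0.1702 0.192 ] yaw 103.4 tilt [ 0.001 -0.001] F [-0.7  0.3 -0.9] M [-0.01  0.05 -0.01] w 0.0649 t 23.42 q [ 0.39  0.17 -0.24  1.15 -0.    1.73]
turn [ 0.   0.1 -0.6] shift [  55.1 -102.8   -8.1] after-turn shift [  56.2 -102.2   -8. ]
[np.float64(27.07), np.float64(29.57), np.float64(35.62), np.float64(38.4)]
```

View pics/end.png

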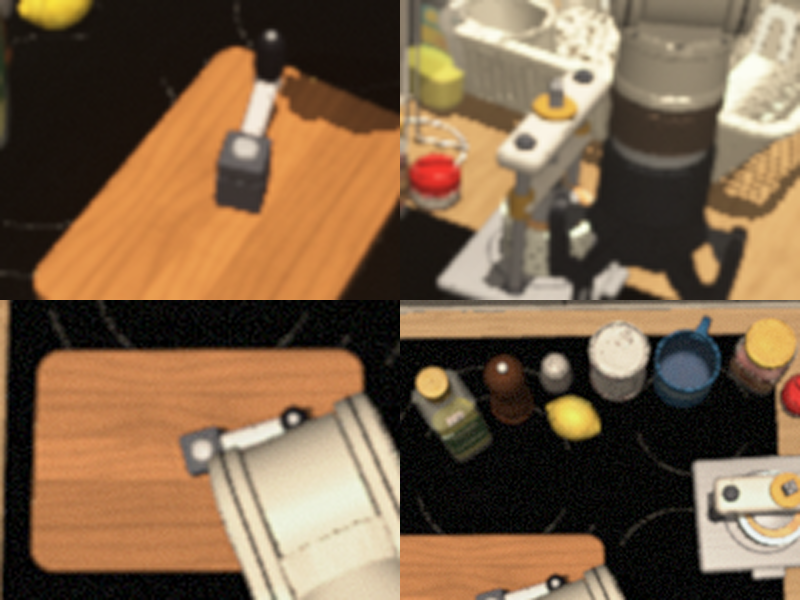

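The crank stands upright on the board, with its hub at about (245,165) in the scene tile. The press is still wound with the mould under the foot, the other items haven't moved, and the robot is clear. Handing in.

```bash
python3 -c "from h import *;print(ticket.sign_off())"
```

```text
the job is handed in; nothing more can be done
None
```

The job is handed in at about 23 s of robot time: the press is wound to about 10 mm of spring compression (estimated from the foot's edge in the camera images), the crank stands upright on the chopping board, and the mould and other items were not disturbed.

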